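# Click the strip-width stop of the tile jig to its third notch

### The arm

A 6-joint arm with a two-finger parallel gripper is mounted at the origin on a cart in front of the work surface, level with it; the furniture and walls round the work are solid. World frame = base frame: x ahead of the robot, y to its left, z up, the work surface at z = 0. Lengths are in mm, angles in rad, forces in N, time in s.
With the tool pointing down it reaches from about 350 to 950 mm from the base axis. Payload 17.4 kg.
Tool frame: the origin (TCP) lies between the finger pads; the fingertips stand 8 mm ahead of it and the grasp point (between the pads) lies 11 mm behind it (bot.nose_length is the distance from the TCP to the fingertips, in mm); z points along the fingers, y is the direction in which the jaws open and shut (so a half turn about z gives the same grasp; the last joint's range is limited). The gripper opens to 93 mm and grips with 3 to 60 N. Pads are 15 mm wide; open, the fingers measure 128 mm over their backs; the gripper's body (75 mm by 188 mm) begins 65 mm behind the grasp point.
Start: joints at [-1.283, 0.116, 1.442, -0, 1.584, -0.038], TCP at [216.036, -639.501, 226.646] pointing down, gripper open.
Joint ranges: [-2.83, 2.83], [-0.83, 2.19], [0.07, 2.5], [-1.14, 4.28], [0.01, 3], [-2.97, 2.97]. Speed limits (rad/s): [1.89, 1.89, 2.22, 3.14, 3.14, 3.14].

### API

Orientations are given as a rotation vector (axis times angle).
In Python, from plant import bot, snapshot, finish_job gives the robot as it stands. The module is installed in compiled form; this text tells all that it offers.
- The arm moves only by the shell command python3 -m handwheel 'ROWS' [OPENING]. ROWS is JSON, a list of rows, each a list of 6 numbers: the shift along the tool's x, y, z in cm, then the turn, a rotation vector about the tool's x, y, z in rad. A call has 1 to 5 rows; each row shifts and turns the commanded pose from where the row before left it, along the tool's axes as they then stand; what a row does not reach is not made up. A row lasts 1/10 s, in which the tool goes at most 50 mm and 8.59 degrees, less where a joint would pass 70% of its speed; a pose out of reach is approached as far as the arm can. A call with a gripper value outside its range is refused whole. OPENING is the opening in per cent of the stroke, from 0 (shut) to 100 (fully open), set as the call begins (- or left out, the last holds). The fingers move at their own pace and stop on an object; the grip force is fixed at half the most. Time passes only in rows, so rows that do not move let the fingers close. It gives the time, the measured TCP pose, the force and the opening at its end, in the units of the state.
- bot.observe(): the state, without advancing time (a new reading comes with each control period).
- snapshot(name): name is "side" or "top"; returns a dict with "frame" (420x560x3 uint8, red, green, blue), "intrinsics" (3x3 intrinsics, pixels), "R" (3x3) and "t" (3): a world point X has camera coordinates R X + t. Camera axes: x right, y down, z forward; pixel columns grow to the right and rows downward; lengths in mm; the calibration is good to about 2 mm. A picture is of the moment at which its call begins. There is no depth.
- finish_job(): hands the job in, once; it reports no verdict.
The state is a dict: "t": time; "joint_pos": joint angles; "qvel": joint speeds; "joint_torque": joint torques, N m; "eef_pos": TCP position; "orientation": TCP orientation; "ft_force": force on the tool from outside, world axes, zero at the start; "torque": the same for the moment, N m; "opening": finger opening in mm.
Only numpy, scipy, OpenCV 4.12 (cv2) and the standard library are available. Lean on these libraries where they do the work, as an engineer would, in place of code of your own. Each camera call takes 0.05 s, during which the arm holds its last target. There are 200 camera calls.

### The job

Set the tile-cutting jig for the next strip width: with a fingertip or the outside of the fingers, push the orange plate of the sliding stop along the jig, toward the scoring bridge, feel it click from notch to notch, and leave it resting in the third notch without ever running on past that one. Only push it: do not pinch the stop, and do not shift or pick up the copper tile strip lying on the jig or the nippers, glue tube and eraser lying about. Finish clear of everything.

Things in the scene. Friction and masses are not known exactly. Their poses are not given: they have to be found in the camera images.
- jig: Aluminium tile-cutting jig fixed to the table; bed 100 (x) by 210 (y) mm, top 15 mm above the table. Origin: centre of its underside. The stop slides along the jig's +y, roughly to the robot's left, turned up to 0.3 rad. Steel ribs run along the far edge. Five short black lines on the bed, 16 mm apart, mark where the front of the aluminium bar stands in notches one to five.
- width_stop (a joint): Travel along jig +y, m, 0 to 0.094. Starts at 0 to 0.008 in a smooth run-in that is no notch. Notches, in order of clicks: 0.026, 0.042, 0.058 (third, wanted), 0.074, 0.090; crests at 0.018, 0.034, 0.050, 0.066, 0.082. Leaving a notch takes about 9 to 13 N at once, falling away to the crest; past it the resistance vanishes and the stop snaps forward 6 to 8 mm and centres in the notch.
- push_plate: Orange plate to be pushed, on the side of the stop away from the bridge: 104 (x) by 8 (y) by 34 mm, from 18 to 52 mm above the table. Axes as the jig's. Origin: middle of the stop, 15 mm above the table, on the plate's bridge-side face; the face to push lies 8 mm from it to -y.
- stop_face: Aluminium bar on the bridge side of the orange plate, moving with it: 100 by 8 by 28 mm, 5 mm lower than the plate, a black pawl housing (20 by 14 mm) at its far end. Same origin and axes as push_plate. Fingers on this and on the orange plate at once count as pinching.
- push_spot (a point): Centre of the orange face to be pushed, 35 mm above the table; push from here along the jig's +y. At travel 0 it lies 72 mm from the jig's origin to -y; nothing stands behind it.
- copper_strip: Three copper-coloured tiles glued in a row on glass, 56 by 21 by 7 mm, lying loose across the jig's bed in front of the scoring bridge. Origin: centre of its underside. Leave it alone.
- nippers: Wheeled tile nippers with red handles, 52 by 199 by 15 mm, lying loose on the table beyond the jig. Origin: centre of the underside. Leave alone.
- glue: Black and red glue tube, 32 by 119 by 24 mm, lying loose well to the left of the jig. Origin: centre of the underside. Leave alone.
- rubber: Blue and white eraser, 20 by 43 by 12 mm, lying loose to the left of the jig. Origin: centre of the underside. Leave alone.
- bridge (a point): Middle of the fixed scoring bridge (dark posts, steel bar) at the jig's +y end, on its top, 55 mm above the table; the stop is pushed toward it.

How it is judged (in metres and radians):
On the way, in this order (a step that is already met when the one before it is completed fails the run):
1. the stop has clicked into the first notch (value of joint width_stop above 0.022 m).
2. the stop has clicked into the second notch (value of joint width_stop above 0.038 m).
3. the stop has clicked into the third notch (value of joint width_stop above 0.054 m).
At the end, for the whole second after the job is handed in: The stop rests in the third notch (travel 0.058 m, within 3 mm), and the copper strip, nippers, glue tube and eraser lie within 12 mm of where they were (value of joint width_stop between 0.055 and 0.061 m and velocity of joint width_stop between -0.005 and 0.005 m/s and distance of each of copper_strip, nippers, glue, rubber from where it was at the start of the episode below 0.012 m); the robot touches nothing.
It fails at once if the stop ran on past the third notch, over the next crest (travel above 0.068 m) (value of joint width_stop above 0.068 m).
It fails at once if the stop was pinched: fingers pressed on the orange plate and on the bar in front of it at once (over 1 N each) (contact force between the fingers and push_plate above 1 N and contact force between the fingers and stop_face above 1 N).
It fails at once if the copper strip, nippers, glue tube or eraser was shifted or lifted by more than 12 mm (distance of any of copper_strip, nippers, glue, rubber from where it was at the start of the episode above 0.012 m).
It also fails if it takes over 58 s, if anything falls off the work surface, if the arm or the gripper's body presses on something with over 40 N, if the wrist force passes 120 N, or if a joint passes its speed limit or range.

## Working session

There is one attempt and no reset: what is moved stays moved. The work goes in short steps, Python scripts to look and compute and a shell command to move; the robot and the scene stay as the last step left them, time stands still between calls to the robot, and variables do not carry over. Pictures are saved under pics/ and viewed, about 8 in all and at most 12, crops included, and the job is handed in when it is done.

```bash
mkdir -p pics
python3 - <<'E'
from plant import bot,snapshot
import cv2,pickle
s=bot.observe();print({k:s[k] for k in('t','eef_pos','orientation','ft_force','opening')},bot.nose_length)
d={n:snapshot(n) for n in('side','top')}
pickle.dump(d,open('s0.pkl','wb'))
for n in d:
  cv2.imwrite(f'pics/{n}0.png',d[n]['frame'][:,:,::-1]);print(n,d[n]['intrinsics'],d[n]['R'],d[n]['t'])
E
```

```text
{'t': 0.0, 'eef_pos': array([ 215.98130954, -639.28881834,  225.86693772]), 'orientation': array([-3.09877755e+00, -5.09274861e-01,  1.76026574e-04]), 'ft_force': array([-0.21227508, -0.747584  ,  0.38148775]), 'opening': 92.77777427683081} 8.0
side [[493.26670309   0.         276.27988459]
 [  0.         493.26670309 208.20312548]
 [  0.           0.           1.        ]] [[ 0.9772929  -0.21098283 -0.0196174 ]
 [-0.14109351 -0.57888485 -0.80310955]
 [ 0.1580861   0.78764115 -0.59550836]] [-481.78605637  247.61515786  794.85242639]
top [[444.00269168   0.         276.28307821]
 [  0.         444.00269168 208.34436086]
 [  0.           0.           1.        ]] [[ 0.01876225 -0.99940033 -0.02910251]
 [-0.98953861 -0.01439699 -0.14354813]
 [ 0.14304306  0.03149134 -0.98921533]] [181.67188205 550.27059152 936.91921371]
```

View pics/top0.png

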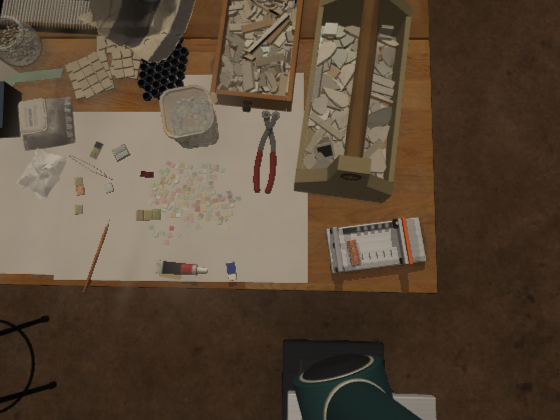

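View pics/side0.png

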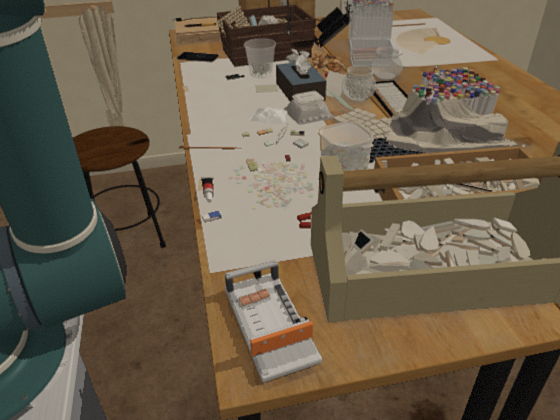

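Top view: the jig spans about cols 328-425, rows 220-272, with the orange plate near col 407 and rows 218-265, the bridge at col 333, and the tall wooden tote just beyond it (row <200). Side view: the orange face shows at about (252-312, 323-352), facing the camera.

```bash
cat > h.py <<'E'
import numpy as np,cv2
def ray(d,uv):
    K,R,t=(np.array(d[k]) for k in('intrinsics','R','t'))
    return -R.T@t, R.T@np.linalg.inv(K)@np.r_[uv,1]
def onz(d,uv,z):
    c,v=ray(d,uv); return c+v*(z-c[2])/v[2]
def tri(a,ua,b,ub):
    c,v=ray(a,ua);e,w=ray(b,ub)
    s=np.linalg.lstsq(np.c_[v,-w],e-c,rcond=None)[0]
    p,q=c+v*s[0],e+w*s[1]; return (p+q)/2,np.linalg.norm(p-q)
def proj(d,X):
    p=d['intrinsics']@(d['R']@np.array(X)+d['t']); return p[:2]/p[2]
def orange(d,roi):
    h=cv2.cvtColor(d['frame'],cv2.COLOR_RGB2HSV)
    m=cv2.inRange(h,(4,150,110),(16,255,255)); z=np.zeros_like(m);x0,x1,y0,y1=roi
    z[y0:y1,x0:x1]=m[y0:y1,x0:x1]
    c=max(cv2.findContours(z,0,1)[0],key=cv2.contourArea)
    return z,c
E
python3 - <<'E'
import pickle;from h import *
d=pickle.load(open('s0.pkl','rb'))
for n,roi in(('top',(385,435,205,280)),('side',(235,330,310,365))):
    m,c=orange(d[n],roi);print(n,cv2.contourArea(c),cv2.boundingRect(c),cv2.approxPolyDP(c,2.5,True)[:,0].tolist())
a=d['top']['frame'][205:285,315:435,::-1];b=d['side']['frame'][255:385,215:335,::-1]
cv2.imwrite('pics/c0.png',np.hstack([cv2.resize(a,(480,320),interpolation=2),cv2.resize(b,(295,320),interpolation=2)]))
E
```

```text
top 311.0 (385, 205, 36, 59) [[389, 205], [385, 210], [403, 210], [398, 214], [403, 221], [409, 261], [412, 263], [404, 219], [420, 205]]
side 920.0 (251, 320, 63, 36) [[312, 321], [251, 340], [252, 355], [312, 337]]
```

View pics/c0.png

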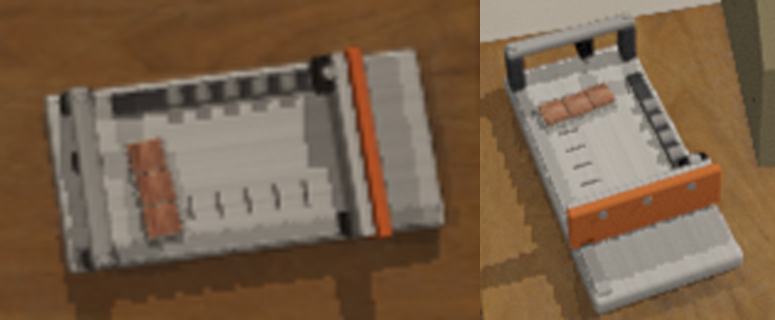

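The crop shows the plate top as a thin orange band running from top-image (403,217) at the far end to (411,264) at the near end. The tote corner lies to the right of the far end. No notch marks are covered yet.

Run:
```python
import pickle;from h import *
np.set_printoptions(precision=1,suppress=True)
d=pickle.load(open('s0.pkl','rb'));T,S=d['top'],d['side']
F,ef=tri(T,(404.7,217),S,(312.5,320.5));N,en=tri(T,(412.7,263.5),S,(250.5,340))
print('far',F,ef,'near',N,en,np.linalg.norm(F-N))
F2,N2=onz(T,(404.7,217),52),onz(T,(412.7,263.5),52);print(F2,N2)
x=(F2-N2);yaw=np.arctan2(x[1],x[0]);print('yaw',yaw,np.linalg.norm(x))
# jig corners on the right/left ends, top view, z=15
for p in((418,218),(425.5,260),(327,230),(332.5,272)):print(p,onz(T,p,15))
y=np.array([-np.sin(yaw),np.cos(yaw),0]);print('push spot',(F2+N2)/2,'dir',y)
print('tote low corner side',onz(S,(333,312),0),'tote top',tri(T,(297,188),S,(322,165)),tri(T,(385,198),S,(560,240)))
```

```text
far [532.1 -86.4  56.3] 3.4936380830010347 near [ 431.8 -100.9   55.4] 0.7238934809697838 101.38341461901194
[530.9 -87.2  52. ] [ 431.5 -101.8   52. ]
yaw 0.14619053384770317 100.4789439550759
(418, 218) [ 533.9 -126.2   15. ]
(425.5, 260) [ 440.6 -140.2   15. ]
(327, 230) [503.7  76.9  15. ]
(332.5, 272) [410.6  64.5  15. ]
push spot [481.2 -94.5  52. ] dir [-0.1  1.   0. ]
tote low corner side [588.2 -29.8   0. ] tote top (array([588.1, 143.5, 192.7]), np.float64(47.099429036753826)) (array([ 674.7, -114.4,  230.5]), np.float64(330.477041939874))
```

```bash
python3 -m handwheel '[[0,0,0,0,0,0.09],[0,0,0,0,0,0.09],[2.8,-3.6,0,0,0,0],[2.8,-3.6,0,0,0,0],[2.8,-3.6,0,0,0,0]]' 0
python3 -m handwheel '[[2.8,-3.6,0,0,0,0],[2.8,-3.6,0,0,0,0],[2.8,-3.6,0,0,0,0],[2.8,-3.6,0,0,0,0],[2.8,-3.6,0,0,0,0]]'
```

```text
t: 0.6
eef_pos: [283.8, -519.0, 226.0]
orientation: [-3.133, -0.227, 0.0]
ft_force: [1.6, 0.4, 0.7]
opening: 57.5
t: 1.1
eef_pos: [396.2, -320.3, 226.5]
orientation: [-3.133, -0.228, 0.0]
ft_force: [1.0, 0.7, 0.6]
opening: 17.5
```

```bash
python3 -m handwheel '[[2.8,-3.6,0,0,0,0],[2.8,-3.6,0,0,0,0],[2.8,-3.6,0,0,0,0],[0,0,0,0,0,0],[0,0,0,0,0,0]]'
```

```text
t: 1.6
eef_pos: [463.4, -202.2, 226.4]
orientation: [-3.133, -0.232, 0.001]
ft_force: [0.9, 0.2, 0.3]
opening: 0.3
```

```bash
python3 -m handwheel '[[3.3,-4.3,0,0,0,0],[0,0,4.5,0,0,0],[0,0,4.5,0,0,0],[0,0,4.5,0,0,0],[0,0,3.0,0,0,0]]'
python3 -m handwheel '[[0,0,2.5,0,0,0],[0,0,0,0,0,0],[0,0,0,0,0,0]]'
python3 - <<'E'
from plant import snapshot
import cv2,pickle
import numpy as np
d={n:snapshot(n) for n in('side','top')};pickle.dump(d,open('s1.pkl','wb'))
a=d['top']['frame'][185:305,310:460,::-1];b=d['side']['frame'][250:400,215:335,::-1]
cv2.imwrite('pics/c1.png',np.hstack([cv2.resize(a,(450,360),interpolation=2),cv2.resize(b,(288,360),interpolation=2)]))
E
```

```text
t: 2.1
eef_pos: [485.9, -160.1, 58.4]
orientation: [-3.132, -0.226, 0.004]
ft_force: [0.1, 0.3, 0.5]
opening: 0.5
t: 2.4
eef_pos: [487.4, -160.2, 37.2]
orientation: [-3.133, -0.227, 0.001]
ft_force: [1.3, -0.3, 0.7]
opening: 0.7
```

View pics/c1.png

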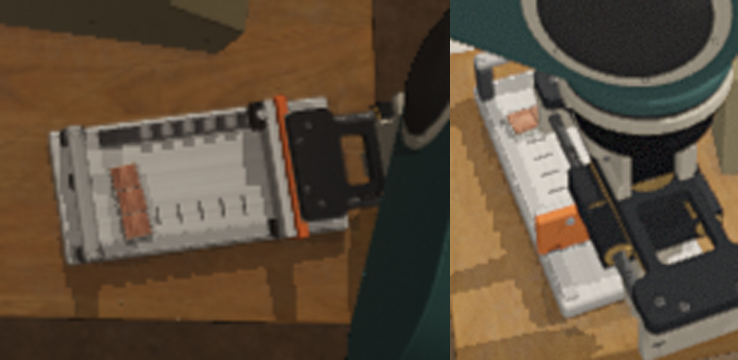

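The closed fingers stand right behind the plate, about 48 mm short of the face by my numbers, and the tote is well clear.

```bash
python3 -m handwheel '[[0,-1.2,0,0,0,0],[0,-1.2,0,0,0,0],[0,-1.0,0,0,0,0],[0,-0.3,0,0,0,0],[0,0,0,0,0,0]]'
for i in 1; do python3 -m handwheel '[[0,-0.1,0,0,0,0],[0,-0.1,0,0,0,0],[0,-0.1,0,0,0,0],[0,-0.1,0,0,0,0],[0,-0.1,0,0,0,0]]'; done
python3 -m handwheel '[[0,-0.1,0,0,0,0],[0,-0.1,0,0,0,0],[0,-0.1,0,0,0,0],[0,-0.1,0,0,0,0],[0,-0.1,0,0,0,0]]'
```

```text
t: 3.0
eef_pos: [482.2, -122.0, 36.9]
orientation: [3.133, 0.231, 0.001]
ft_force: [-0.2, 0.2, 0.0]
opening: 0.8
t: 3.5
eef_pos: [481.5, -117.8, 36.6]
orientation: [-3.133, -0.228, 0.0]
ft_force: [0.8, 0.2, -0.1]
opening: 0.5
t: 4.0
eef_pos: [480.8, -112.7, 36.7]
orientation: [3.133, 0.229, -0.0]
ft_force: [-0.4, 0.7, -0.1]
opening: 0.2
```

```bash
python3 -m handwheel '[[0,-0.1,0,0,0,0],[0,-0.1,0,0,0,0],[0,-0.1,0,0,0,0]]'; python3 -m handwheel '[[0,-0.1,0,0,0,0],[0,-0.1,0,0,0,0],[0,-0.1,0,0,0,0]]'
```

```text
t: 4.3
eef_pos: [480.3, -109.8, 36.7]
orientation: [3.133, 0.229, 0.0]
ft_force: [-0.0, -0.7, -0.7]
opening: 0.5
t: 4.6
eef_pos: [480.0, -108.0, 36.8]
orientation: [3.13, 0.229, 0.001]
ft_force: [2.7, -14.0, -2.8]
opening: 0.7
```

```bash
python3 -m handwheel '[[0,-0.1,0,0,0,0],[0,-0.1,0,0,0,0]]';python3 -m handwheel '[[0,-0.1,0,0,0,0],[0,-0.1,0,0,0,0]]'
```

```text
t: 4.8
eef_pos: [479.7, -105.6, 36.7]
orientation: [3.132, 0.228, 0.0]
ft_force: [0.4, -8.0, -1.2]
opening: 0.3
t: 5.0
eef_pos: [479.3, -103.3, 36.7]
orientation: [3.132, 0.229, 0.0]
ft_force: [0.2, -4.9, 0.1]
opening: 0.7
```

```bash
python3 -m handwheel '[[0,-0.1,0,0,0,0]]';python3 -m handwheel '[[0,-0.1,0,0,0,0]]'; python3 -m handwheel '[[0,-0.1,0,0,0,0]]'
```

```text
t: 5.1
eef_pos: [479.2, -102.1, 36.7]
orientation: [3.133, 0.229, 0.0]
ft_force: [1.0, -4.1, -0.8]
opening: 0.4
t: 5.2
eef_pos: [479.0, -100.9, 36.7]
orientation: [3.133, 0.229, -0.0]
ft_force: [-0.6, -1.6, -0.1]
opening: 0.8
t: 5.3
eef_pos: [478.9, -99.7, 36.7]
orientation: [-3.133, -0.229, 0.0]
ft_force: [-0.8, -0.6, 1.0]
opening: 0.4
```

```bash
cat > m.py <<'E'
import pickle,sys;from h import *;from plant import snapshot
def fit(d):
    h=cv2.cvtColor(d['frame'],cv2.COLOR_RGB2HSV);m=cv2.inRange(h,(4,170,110),(16,255,255))
    v,u=np.nonzero(m[228:264,365:420]);k=u+365>372
    P=np.array([onz(d,(a+365,b+228),52)[:2] for a,b in zip(u[k],v[k])])
    s=P@np.array([-.1465,.989]);l=P@np.array([.989,.1465])
    b=[np.median(s[(l>=q)&(l<q+8)]) for q in range(420,480,8) if ((l>=q)&(l<q+8)).sum()>1]
    return np.median(b),len(s)
a=fit(pickle.load(open('s0.pkl','rb')))
t=snapshot('top');pickle.dump(t,open('last.pkl','wb'));b=fit(t)
print(a,b,'shift mm',b[0]-a[0])
E
python3 m.py
```

```text
Traceback (most recent call last):
  File "m.py", line 9, in <module>
    a=fit(pickle.load(open('s0.pkl','rb')))
  File "m.py", line 3, in fit
    h=cv2.cvtColor(d['frame'],cv2.COLOR_RGB2HSV);m=cv2.inRange(h,(4,170,110),(16,255,255))
                   ~^^^^^^^^^
KeyError: 'frame'
```

```bash
sed -i "s/'rb')))/'rb'))['top'])/" m.py; python3 m.py
```

```text
Traceback (most recent call last):
  File "m.py", line 10, in <module>
    t=snapshot('top');pickle.dump(t,open('last.pkl','wb'));b=fit(t)
                                                             ~~~^^^
  File "m.py", line 6, in fit
    s=P@np.array([-.1465,.989]);l=P@np.array([.989,.1465])
      ~^~~~~~~~~~~~~~~~~~~~~~~~
ValueError: matmul: Input operand 1 has a mismatch in its core dimension 0, with gufunc signature (n?,k),(k,m?)->(n?,m?) (size 2 is different from 0)
```

Run:
```python
import pickle;from h import *;from plant import snapshot
d=pickle.load(open('last.pkl','rb'));s=snapshot('side')
a=d['frame'][185:305,310:460,::-1];b=s['frame'][250:400,215:335,::-1]
cv2.imwrite('pics/c2.png',np.hstack([cv2.resize(a,(450,360),interpolation=2),cv2.resize(b,(288,360),interpolation=2)]))
print(cv2.cvtColor(d['frame'],cv2.COLOR_RGB2HSV)[258,385:420:1].tolist())
```

```text
[[15, 40, 38], [15, 33, 31], [15, 31, 33], [15, 31, 33], [15, 32, 32], [10, 24, 32], [15, 32, 32], [0, 24, 32], [15, 32, 32], [18, 39, 33], [15, 44, 35], [12, 34, 37], [15, 36, 42], [19, 37, 55], [16, 32, 89], [16, 32, 88], [15, 33, 77], [42, 38, 34], [81, 56, 32], [77, 54, 33], [81, 56, 32], [81, 56, 32], [81, 56, 32], [81, 58, 31], [79, 62, 33], [83, 66, 31], [79, 64, 32], [83, 64, 32], [79, 64, 32], [83, 66, 31], [83, 66, 31], [80, 72, 32], [80, 72, 32], [83, 66, 31], [80, 72, 32]]
```

View pics/c2.png

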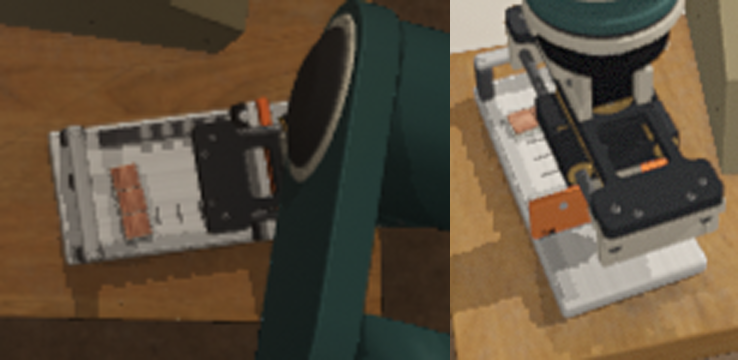

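The fingers hide most of the plate from above. Its left part shows in the side view, with the top-left corner near (247,335), so I measure the shift there.

```bash
cat > m.py <<'E'
import pickle;from h import *;from plant import snapshot,bot
Y=np.array([-.1465,.989,0])
def edge(d):   # where the plate's top edge crosses columns 252..262 -> travel along jig y at z=52
    h=cv2.cvtColor(d['frame'],cv2.COLOR_RGB2HSV);m=cv2.inRange(h,(4,150,70),(17,255,255));m[:315-25]=0
    r=[]
    for u in range(253,258):
        v=np.nonzero(m[300:360,u])[0]
        if len(v): r+= [onz(d,(u,300+v[0]-.5),52)@Y]
    return np.round(r,1)
a=edge(pickle.load(open('s0.pkl','rb'))['side'])
s=snapshot('side');b=edge(s)
print(a,b,'shift',np.median(b)-np.median(a),bot.observe()['ft_force'].round(1))
E
python3 m.py
```

```text
[-161.  -159.8 -160.3 -160.9 -159.7] [-146.4 -147.  -147.5 -146.3 -146.8] shift 13.5 [ 0.  -0.1 -0.2]
```

```bash
for i in 1; do python3 -m handwheel '[[0,-0.1,0,0,0,0],[0,-0.1,0,0,0,0]]';python3 -m handwheel '[[0,-0.1,0,0,0,0],[0,-0.1,0,0,0,0]]';python3 -m handwheel '[[0,-0.1,0,0,0,0]]'; done; python3 m.py
```

```text
t: 5.65
eef_pos: [478.6, -97.8, 36.6]
orientation: [-3.133, -0.229, 0.0]
ft_force: [0.2, -0.4, 0.1]
opening: 0.5
t: 5.85
eef_pos: [478.3, -95.9, 36.6]
orientation: [-3.133, -0.229, -0.0]
ft_force: [-0.3, 0.8, 0.0]
opening: 0.4
t: 5.95
eef_pos: [478.2, -94.9, 36.7]
orientation: [-3.133, -0.229, -0.0]
ft_force: [-0.2, -0.7, 0.1]
opening: 0.4
[-161.  -159.8 -160.3 -160.9 -159.7] [-140.8 -141.4 -141.9 -142.5 -141.2] shift 18.900000000000006 [-0.3  0.1 -0.8]
```

Force is zero and the shift reads 18.9 mm, so the stop is in notch 1 (the 13.5 reading fits a frame taken mid-snap). Next I push to the second crest, expected near y = -85.

```bash
python3 -m handwheel '[[0,-0.1,0,0,0,0],[0,-0.1,0,0,0,0],[0,-0.1,0,0,0,0]]';python3 -m handwheel '[[0,-0.1,0,0,0,0],[0,-0.1,0,0,0,0],[0,-0.1,0,0,0,0]]';python3 -m handwheel '[[0,-0.1,0,0,0,0],[0,-0.1,0,0,0,0]]'
```

```text
t: 6.3
eef_pos: [477.8, -92.8, 36.7]
orientation: [3.131, 0.229, 0.0]
ft_force: [1.0, -12.8, -1.3]
opening: 0.2
t: 6.6
eef_pos: [477.4, -89.9, 36.7]
orientation: [3.131, 0.228, 0.0]
ft_force: [0.2, -8.8, -2.0]
opening: 0.7
t: 6.8
eef_pos: [477.0, -87.6, 36.7]
orientation: [3.132, 0.228, 0.0]
ft_force: [0.2, -4.7, -1.0]
opening: 0.3
```

Exactly as predicted: contact at -93, force falling.

```bash
python3 -m handwheel '[[0,-0.1,0,0,0,0],[0,-0.1,0,0,0,0]]';python3 -m handwheel '[[0,-0.1,0,0,0,0]]';python3 -m handwheel '[[0,0,0,0,0,0],[0,0,0,0,0,0],[0,0,0,0,0,0]]';python3 m.py
```

```text
t: 7.0
eef_pos: [476.7, -85.1, 36.7]
orientation: [3.133, 0.229, 0.0]
ft_force: [-0.6, -1.4, 0.1]
opening: 0.2
t: 7.1
eef_pos: [476.5, -83.9, 36.6]
orientation: [-3.133, -0.229, 0.0]
ft_force: [0.2, -0.5, -0.0]
opening: 0.4
t: 7.4
eef_pos: [476.5, -84.0, 36.6]
orientation: [-3.133, -0.229, 0.0]
ft_force: [-0.3, -0.4, 0.4]
opening: 0.6
[-161.  -159.8 -160.3 -160.9 -159.7] [-125.5 -126.1 -124.7 -125.3 -125.9] shift 34.80000000000001 [-0.   0.   0.7]
```

Second notch: the shift of 34.8 mm is 16 mm more than in notch 1. Third notch next, with contact expected near y = -77 and the crest near -69.5.

```bash
python3 -m handwheel '[[0,-0.1,0,0,0,0],[0,-0.1,0,0,0,0],[0,-0.1,0,0,0,0],[0,-0.1,0,0,0,0],[0,-0.1,0,0,0,0]]';python3 -m handwheel '[[0,-0.1,0,0,0,0],[0,-0.1,0,0,0,0],[0,-0.1,0,0,0,0]]';python3 -m handwheel '[[0,-0.1,0,0,0,0],[0,-0.1,0,0,0,0],[0,-0.1,0,0,0,0]]'
```

```text
t: 7.95
eef_pos: [475.8, -79.0, 36.6]
orientation: [-3.133, -0.229, 0.0]
ft_force: [-0.0, 0.2, 0.6]
opening: 0.6
t: 8.25
eef_pos: [475.5, -76.9, 36.7]
orientation: [3.131, 0.229, 0.0]
ft_force: [2.1, -13.5, -2.3]
opening: 0.7
t: 8.55
eef_pos: [475.1, -74.1, 36.7]
orientation: [3.131, 0.228, 0.0]
ft_force: [0.6, -7.6, -1.8]
opening: 0.7
```

```bash
python3 -m handwheel '[[0,-0.1,0,0,0,0],[0,-0.1,0,0,0,0]]'
```

```text
t: 8.75
eef_pos: [474.8, -71.7, 36.7]
orientation: [3.132, 0.229, 0.0]
ft_force: [0.3, -4.1, -0.7]
opening: 0.2
```

```bash
python3 -m handwheel '[[0,-0.1,0,0,0,0],[0,-0.1,0,0,0,0]]';python3 -m handwheel '[[0,-0.1,0,0,0,0]]';python3 -m handwheel '[[0,0,0,0,0,0],[0,0,0,0,0,0],[0,0,0,0,0,0]]';python3 m.py
```

```text
t: 8.95
eef_pos: [474.3, -69.3, 36.7]
orientation: [3.133, 0.229, -0.0]
ft_force: [-0.2, -1.1, -0.2]
opening: 0.4
t: 9.05
eef_pos: [474.2, -68.1, 36.7]
orientation: [-3.133, -0.229, 0.0]
ft_force: [-0.5, -0.2, -0.6]
opening: 0.8
t: 9.35
eef_pos: [474.2, -68.2, 36.6]
orientation: [-3.133, -0.229, 0.0]
ft_force: [0.6, 0.0, 0.1]
opening: 0.4
[-161.  -159.8 -160.3 -160.9 -159.7] [-109.7 -110.3 -108.9 -109.5 -108.1] shift 50.80000000000001 [-0. -0. -0.]
```

Third notch (another +16 mm, force zero). Next I back off along -y, rise, and check.

```bash
python3 -m handwheel '[[0,2,0,0,0,0],[0,4,0,0,0,0],[0,4,0,0,0,0],[0,0,-4,0,0,0],[0,0,-4.5,0,0,0]]';python3 -m handwheel '[[0,0,-4.5,0,0,0],[0,4,-2,0,0,0],[0,4.5,0,0,0,0],[0,4.5,0,0,0,0],[0,4.5,0,0,0,0]]';python3 -m handwheel '[[0,4.5,0,0,0,0],[0,4.5,0,0,0,0],[0,0,0,0,0,0],[0,0,0,0,0,0]]'
python3 m.py
python3 - <<'E'
import pickle;from h import *;from plant import snapshot
d=snapshot('top');s=snapshot('side');o=pickle.load(open('s0.pkl','rb'))
a=d['frame'][205:285,315:435,::-1];b=s['frame'][255:385,215:335,::-1]
cv2.imwrite('pics/c3.png',np.hstack([cv2.resize(a,(480,320),interpolation=2),cv2.resize(b,(295,320),interpolation=2)]))
def diff(a,b,x0,x1,y0,y1): return int((cv2.absdiff(a['frame'],b['frame'])[y0:y1,x0:x1].max(2)>40).sum())
print('changed px nippers,glue+rubber,copper',diff(d,o['top'],245,285,105,198),diff(d,o['top'],150,245,255,285),diff(d,o['top'],344,362,236,268))
E
```

```text
t: 9.9
eef_pos: [487.8, -167.9, 121.0]
orientation: [-3.132, -0.226, 0.006]
ft_force: [0.3, -0.0, 1.0]
opening: 0.7
t: 10.4
eef_pos: [514.2, -342.1, 186.8]
orientation: [3.133, 0.229, 0.001]
ft_force: [0.8, 0.8, 1.0]
opening: 0.7
t: 10.8
eef_pos: [527.0, -429.9, 185.8]
orientation: [-3.132, -0.227, 0.001]
ft_force: [-1.1, -0.2, -0.4]
opening: 0.2
[-161.  -159.8 -160.3 -160.9 -159.7] [] shift nan [-0.3  0.8 -0.9]
changed px nippers,glue+rubber,copper 0 1 0
  return _methods._mean(a, axis=axis, dtype=dtype,
  ret = ret.dtype.type(ret / rcount)
```

View pics/c3.png

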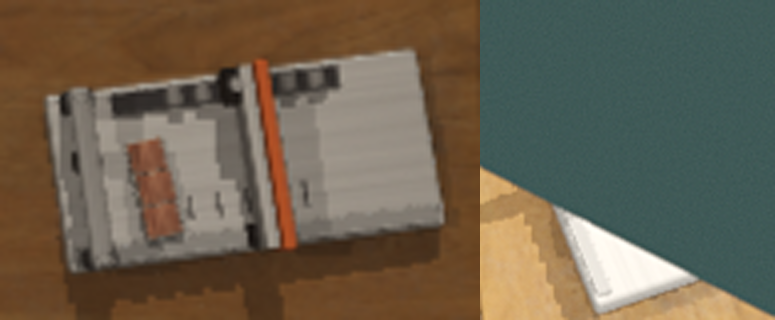

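The top view shows the first line (col 306 in the crop) behind the plate and lines 4 and 5 (cols 219 and 190) free ahead. The bar front stands at line 3 (about col 247). Nothing else has moved.

```bash
python3 -c "
from plant import finish_job
print(finish_job())"
```

```text
the job is handed in; nothing more can be done
None
```

I pushed the orange plate with the outside of the closed fingers until it had clicked three times, then backed off along the jig, rose, and handed the job in at about 11 s. The stop was left in the third notch.

- **Clicks:** each one showed as 13–14 N on contact, falling to zero at the crest. The crests came 16 mm apart, as expected.
- **Travel:** the camera put the stop 18.9, 34.8 and 50.8 mm from its start after the three clicks. With a start near 8 mm, the last gives about 58 mm.
- **Final top view:** the front of the bar stands on the third line, with lines 4 and 5 free ahead. The strip, nippers, glue and eraser show no change, and the arm is clear.
- **Checks that disagreed or failed:** one reading just after the first click gave 13.5 mm, probably because the stop was still snapping forward; the next gave 18.9 mm. The last side-view measurement failed because the arm hid the plate, so the final check rests on the top view alone.

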